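# Find which way the water-filter cap unscrews and hold it lifted off

## Task

The cartridge in the countertop water filter is due for a change: take hold of the wing grip on the filter's cap, find out which way the cap loosens (it may be ordinary or reverse hand, and only trying will tell), turn it loose while it still sits on the housing, and lift it off. Finish while still holding the cap in the gripper, level and still, over the housing and about 10 cm above where it sat; do not put it down or let go. Leave the other things on the worktop where they are.

Things in the scene. Friction and masses are not known exactly. Their poses are not given: they have to be found in the camera images.
- cap: Round white cap of the water filter, about 0.15 kg: disc 92 mm across, 12 mm thick, with an upright wing grip (bar) across its middle on top. Origin: centre of the disc's underside, which rests on the housing's top. Axes: z up, x along the wing, y across it. Starts locked; turns easily (under 0.2 N m) between two firm stops, without rising. Which way loosens varies and cannot be seen.
- cap_wing (a point): Point on the cap's axis, 34 mm above the cap's origin, in the middle of its wing grip. The wing is 64 mm long (cap x), 16 mm thick (cap y) and stands from 12 to 41 mm above the cap's origin.
- cap_lugs (a point): Point on the cap's axis at the foot of its stem, 18.5 mm below the cap's origin. Four lugs here, 66 mm tip to tip, hook under the housing's top plate (2.5 mm up-and-down play). Turned from the start the loosening way, the cap meets a stop at about 49 degrees (0.85 rad) and lifts off freely from about 37 degrees up to that stop; the wrong way it stops within 8 degrees (0.14 rad).
- filter_housing: Round white water-filter housing fixed to the worktop: body 100 mm across on a grey foot 124 mm across, top face 90 mm above the worktop, a short water connection low on either side. Origin: centre of its foot on the worktop, on the cap's turning axis. Axes: z up; x along the cap's wing grip at the start, to within 3 degrees.
- salt_shaker: Bystander, to be left alone: clear salt shaker with a grey top, 44 mm wide, 90 mm tall. Origin: centre of its underside.
- honey_jar: Bystander, to be left alone: glass jar with a black lid, 63 mm wide, 94 mm tall. Origin: centre of its underside.
- can_opener: Bystander, to be left alone: can opener lying flat, 174x41x20 mm. Origin: centre of its underside.
- sardine_tin: Bystander, to be left alone: flat oblong tin, 63x105x26 mm. Origin: centre of its underside.
- tea_light: Bystander, to be left alone: small round tea light, 38 mm wide, 15 mm tall. Origin: centre of its underside.
- peeler: Bystander, to be left alone: vegetable peeler lying flat, 170x25x18 mm. Origin: centre of its underside.
Mind the look-alikes: they are no part of the job. Leave any yellow look-alike of the cap alone.

How it is judged:
By the outcome, as a careful person would: the job done as asked, in the order asked, and still so for the second after the job is handed in, while the arm keeps its last pose, push and grip.
It also fails if it takes over 48 s, if anything falls off the work surface, if the arm or the gripper's body presses on something with over 40 N, if the wrist force passes 120 N, or if a joint passes its speed limit or range.

## Robot

A 6-joint arm with a two-finger parallel gripper is mounted at the origin on a cart in front of the work surface, level with it; the furniture and walls round the work are solid. World frame = base frame: x ahead of the robot, y to its left, z up, the work surface at z = 0. Lengths are in mm, angles in rad, forces in N, time in s.
With the tool pointing down it reaches from about 350 to 875 mm from the base axis. Payload 4.2 kg.
Tool frame: the origin (TCP) lies midway between the tips of the shut fingers; the grasp point (between the pads) lies 19 mm behind it; z points along the fingers, y is the line along which they close (so a half turn about z gives the same grasp; the last joint's range is limited). The gripper opens to 85 mm and grips with 20 to 120 N. Pads are 22 mm wide; open, the fingers measure 114 mm over their backs; the gripper's body (76 mm by 85 mm) begins 54 mm behind the grasp point. The pads swing forward as they close: fully open they stand 13 mm farther back than shut.
Start: joints at [-1.062, 0.385, 0.008, 0, -1.194, -0.259], TCP at [154.523, -605.576, 231.312] pointing down, gripper open.
Joint ranges: [-3.14, 3.14], [-1.21, 2.06], [-1.07, 1.41], [-3.16, 2.05], [-2.99, -0.16], [-3.1, 3.1]. Speed limits (rad/s): [2.79, 2.79, 3.14, 3.14, 3.14, 3.14].

## Interface

Orientations are given as a unit quaternion [x, y, z, w].
In Python, from bench import arm gives the robot as it stands. The module is installed in compiled form; this text tells all that it offers.
- The arm moves only by the shell command python3 -m handwheel 'ROWS' [OPENING]. ROWS is JSON, a list of rows, each an object of numbers: "x", "y", "z": the shift along the world's x, y, z each as a share of 20 cm, from -1 to 1; "ax", "ay", "az": the turn, a rotation vector about the world's x, y, z each as a share of 90 degrees, from -1 to 1. In form: [{"x": .., "y": .., "z": .., "ax": .., "ay": .., "az": ..}, ...]. A call has exactly 8 rows; each row shifts and turns the commanded pose from where the row before left it; what a row does not reach is not made up. A row lasts 1/10 s, in which the tool goes at most 50 mm and 8.59 degrees, less where a joint would pass 70% of its speed; a pose out of reach is approached as far as the arm can. A call with a number of a shift or a turn outside -1 to 1 is refused whole. A call with a gripper value outside its range is refused whole. OPENING is the opening, from -1 (shut) to 1 (fully open), set as the call begins (- or left out, the last holds). The fingers move at their own pace and stop on an object; the grip force is fixed at half the most. Time passes only in rows, so rows that do not move let the fingers close, or fill a call up. It gives the time, the measured TCP pose, the force, the opening and the grip force at its end, in the units of the state.
- arm.read_state(): the state, without advancing time (a new reading comes with each control period).
- arm.get_image(name): name is "side" or "top"; returns the picture (384x512x3 uint8, red, green, blue); there is no depth.
- arm.camera_params(name): a dict with "K" (3x3 intrinsics, pixels), "k1" (the pictures are not rectified: a ray, as slopes to the right and down, at radius r is drawn at 1 + k1 r^2 times it, then the intrinsics apply), "position" and "orientation" of the camera in the world. Camera axes: x right, y down, z forward; pixel columns grow to the right and rows downward; lengths in mm; the calibration is good to about 2 mm. A picture is of the moment at which its call begins. camera_params takes no time and is no camera call.
- arm.job_done(): hands the job in; it is judged then, once.
The state is a dict: "clock": time; "joints": joint angles; "joint_vel": joint speeds; "joint_efforts": joint torques, N m; "position": TCP position; "ee_rot": TCP orientation; "contact_force": force on the tool from outside, world axes, zero at the start; "wrist_torque": the same for the moment, N m; "gripper_width": finger opening in mm; "grasp_force": force on a finger pad.
Only numpy, scipy, OpenCV 4.12 (cv2) and the standard library are available. Lean on these libraries where they do the work, as an engineer would, in place of code of your own. Each camera call takes 0.05 s, during which the arm holds its last target. There are 200 camera calls.

## Working session

There is one attempt and no reset: what is moved stays moved. The work goes in short steps, Python scripts to look and compute and a shell command to move; the robot and the scene stay as the last step left them, time stands still between calls to the robot, and variables do not carry over. Pictures are saved under pics/ and viewed, at most 10 in all, crops included, and the job is handed in when it is done.

```bash
mkdir -p pics
python3 - <<'E'
from bench import arm
import cv2
for n in("top","side"):
    im=arm.get_image(n); cv2.imwrite(f"pics/{n}0.png",im[:,:,::-1]); p=arm.camera_params(n); print(n,p)
s=arm.read_state(); print(s)
E
```

```text
top {'K': array([[451.0305758 ,   0.        , 260.36700737],
       [  0.        , 451.0305758 , 191.51014913],
       [  0.        ,   0.        ,   1.        ]]), 'k1': -0.13064204399422805, 'position': array([ 434.80930028,   93.56433162, 1111.40850906]), 'orientation': array([ 0.70718006, -0.70584682,  0.02897482, -0.02893241])}
side {'K': array([[444.06224327,   0.        , 258.52966781],
       [  0.        , 444.06224327, 195.16195516],
       [  0.        ,   0.        ,   1.        ]]), 'k1': -0.16508893750802142, 'position': array([337.74105279, 924.55081697, 561.83153404]), 'orientation': array([-0.09884862,  0.85546333, -0.50578337,  0.05093747])}
{'clock': 0.1, 'joints': array([-1.06240017e+00,  3.85492807e-01,  6.78127581e-03, -4.02012364e-04,
       -1.19399209e+00, -2.58594787e-01]), 'joint_vel': array([-4.83240677e-04, -7.60391583e-04,  4.00107534e-03,  2.39303531e-03,
       -4.14314326e-05,  1.01350042e-03]), 'joint_efforts': array([-5.47508043e-04, -3.93318951e+01,  1.88929385e+01,  4.19792712e+00,
       -2.57897758e-03,  3.30321456e-06]), 'position': array([ 154.3903864 , -605.10839905,  230.33527617]), 'ee_rot': array([-1.24502571e-01,  9.92218809e-01,  9.54284310e-04, -1.83558342e-04]), 'contact_force': array([ 0.56736441, -0.36353061, -0.35483286]), 'wrist_torque': array([ 0.02325156, -0.02793253,  0.04971516]), 'grasp_force': 0.0, 'gripper_width': 85.86046159756495}
```

View pics/top0.png

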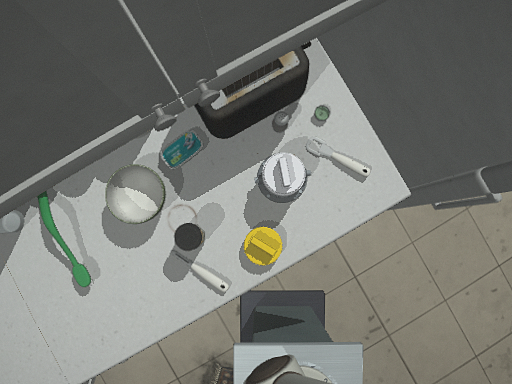

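View pics/side0.png

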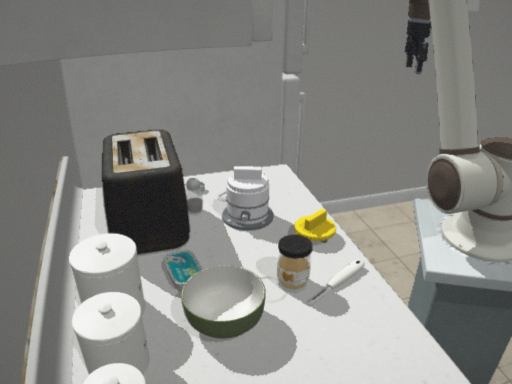

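Top view: the white cap is at about (284,174), with the wing running slightly off the image vertical. The yellow look-alike is at (263,246), the toaster at about (255,95), the salt shaker at (282,120) and the can opener at (340,158). The side view shows the wing at about (247,174). Next I'll measure the wing.

```bash
cat > h.py <<'E'
import numpy as np, cv2
from bench import arm
from scipy.spatial.transform import Rotation as R
def ray(n,uv):
    p=arm.camera_params(n); K=p['K']; uv=np.atleast_2d(uv).astype(float)
    d=(uv-[K[0,2],K[1,2]])/K[0,0]; s=d.copy()
    for _ in range(20): s=d/(1+p['k1']*(s**2).sum(1,keepdims=True))
    return p['position'],R.from_quat(p['orientation']).apply(np.c_[s,np.ones(len(s))])
def plane(n,uv,z):
    o,d=ray(n,uv); return o+d*((z-o[2])/d[:,2])[:,None]
def proj(n,P):
    p=arm.camera_params(n); c=R.from_quat(p['orientation']).inv().apply(np.atleast_2d(P)-p['position'])
    s=c[:,:2]/c[:,2:]; s=s*(1+p['k1']*(s**2).sum(1,keepdims=True)); return s*p['K'][0,0]+[p['K'][0,2],p['K'][1,2]]
E
python3 - <<'E'
from h import *
im=cv2.imread('pics/top0.png'); g=im.min(2)
c=cv2.resize(im[135:215,240:330],None,fx=7,fy=7,interpolation=cv2.INTER_NEAREST)
s=cv2.imread('pics/side0.png')[155:235,210:290]; s=cv2.resize(s,None,fx=7,fy=7,interpolation=cv2.INTER_NEAREST)
cv2.imwrite('pics/c0.png',cv2.resize(np.hstack([c,s]),None,fx=.66,fy=.66))
print(g[150:200:2,262:308:2])
E
```

```text
[[116 116 116 119 116 110 187 180 179 155 157 157 157 155 152 157 156 155
  159 156 157 156 146]
 [117 120 116 116 120 120 183 179 142 177 178 179 160 149 149 153 155 159
  150 151 156 153 160]
 [115 120 117 116 115 184 186 181 195 217 213 185 189 202 213 192 101 154
  154 153 156 157 157]
 [116 118 121  92  88 192 216 215 215 221 182 185 188 186 184 222 221 184
  154 159 157 159 155]
 [117 115  74 135 181 218 212 214 183 201 213 225 174 187 187 221 215 223
  189 154 142 154 156]
 [120 139 105 183 216 214 217 176 146 220 211 218 148 188 186 218 214 214
  218 193 150 155 159]
 [158 130 222 218 211 213 217 217  93 204 212 218 184 190 185 192 216 217
  218 220 182 154 155]
 [110 165 182 216 216 215 216 122 135 173 212 214 212 189 188 189 216 215
  215 220 154 152 159]
 [ 95 236 220 212 214 215 218 134 129 142 214 214 213 186 187 191 219 215
  215 216 219 181 155]
 [114 151 216 213 215 217 124 141 130  96 216 215 216 152 188 184 218 214
  217 217 217 194 164]
 [114 187 212 212 213 213 133 139 124 107 227 215 218 138 187 184 219 214
  213 212 215 176 109]
 [125 180 214 214 214 215 136 138
[... 625 characters left out ...]
217 187 220  77 132]
 [ 78  66 132 175 225 214 212 136 138 140 136  85  86 104 233 217 217 219
  213 157  58 105 163]
 [ 80  76  78 148 146 213 219 129 142 142 128 139 127 133 226 219 220 218
  157  59 104 105 191]
 [ 78  80  73  92 149 119 208 134 142 143 138 142 136 231 225 223 213 146
   87 165  70 157 186]
 [ 69  82  78  76  84 121 149 102 119 142 146 144 154 157 107 141 137  74
  111 170 102 189 183]
 [120  74  79  90  59  76  92 119 151 154 152 137 152 151 126  81  70  79
  110  88 192 180 178]
 [115 120  77 113  82  79  77  73  66  83  84  89  89  67  76  78  79 111
   71 196 184 181 181]
 [120 119 121  67  78  79  83  79  81  78  78  79  78  81  79  79 111 109
  123 184 180 180 180]]
```

View pics/c0.png

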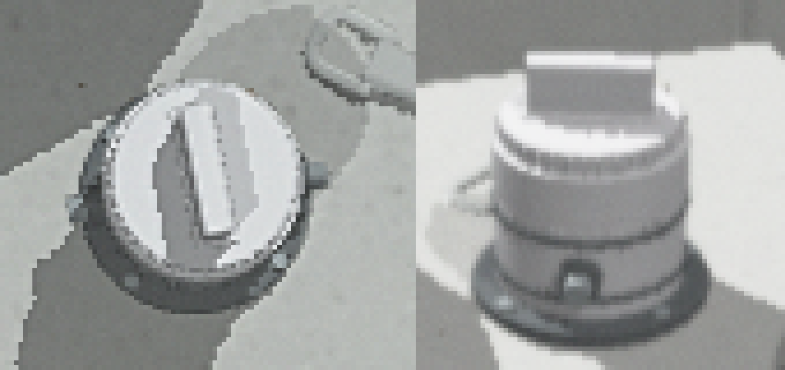

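The left crop shows the wing's top strip with corners at about (181,112), (207,103), (232,232) and (205,236). In the right crop the strip spans (527..655, 52..66).

Run:
```python
from h import *
k=4.62
q=np.array([[181,112],[207,103],[232,232],[205,236]])/k+[240,135]-.5+.0
P=plane("top",q,131); print(P.round(1)); c=P.mean(0); print(c)
a=(P[0]+P[1]-P[2]-P[3])/2; print("len",np.linalg.norm(a),"ang",np.degrees(np.arctan2(a[1],a[0])), "thick",np.linalg.norm(P[0]-P[1]))
q=(np.array([[527,52],[655,52],[655,66],[527,66]])-[416,0])/k+[210,155]-.5
S=plane("side",q,131); print(S.round(1),S.mean(0))
a=(S[0]+S[3]-S[1]-S[2])/2; print("len",np.linalg.norm(a),"ang",np.degrees(np.arctan2(a[1],a[0])))
# cap disc outline from top: ellipse extents
E=np.array([[205,82],[203,268],[103,175],[303,178]])/k+[240,135]-.5
D=plane("top",E,102);print(D.round(1),D.mean(0))
s=arm.read_state();r=R.from_quat(s['ee_rot']);print(r.as_matrix().round(3))
```

```text
[[587.6  53.5 131. ]
 [591.9  41.1 131. ]
 [530.3  29.5 131. ]
 [528.4  42.3 131. ]]
[559.55720463  41.59337457 131.        ]
len 61.48277413968841 ang 10.724528494468588 thick 13.128216085856986
[[590.6  40.4 131. ]
 [529.3  24.8 131. ]
 [525.8  40.5 131. ]
 [586.3  55.9 131. ]] [557.99346173  40.41644665 131.        ]
len 62.790801678499236 ang 14.23466362998756
[[607.   40.5 102. ]
 [515.5  41.8 102. ]
 [561.   90.4 102. ]
 [559.7  -7.2 102. ]] [560.80027068  41.36841771 102.        ]
[[-0.969 -0.247 -0.001]
 [-0.247  0.969  0.002]
 [ 0.     0.002 -1.   ]]
```

```bash
python3 -m handwheel '[{"x":0.125,"y":0.2},{"x":0.125,"y":0.2},{"x":0.125,"y":0.2},{"x":0.125,"y":0.2},{"x":0.125,"y":0.2},{"x":0.125,"y":0.2},{"x":0.125,"y":0.2},{"x":0.125,"y":0.2}]' 1; python3 -m handwheel '[{"x":0.125,"y":0.2},{"x":0.125,"y":0.2},{"x":0.125,"y":0.2},{"x":0.125,"y":0.2},{"x":0.125,"y":0.2},{"x":0.125,"y":0.2},{"x":0.125,"y":0.2},{"az":-0.02}]'
python3 -c "
from h import *
s=arm.read_state();print(s['position'],s['joints'],R.from_quat(s['ee_rot']).as_matrix().round(3))"
```

```text
[ 154.3903864  -605.10839905  230.33527617] [-1.06240017e+00  3.85492807e-01  6.78127581e-03 -4.02012364e-04
 -1.19399209e+00 -2.58594787e-01] [[-0.969 -0.247 -0.001]
 [-0.247  0.969  0.002]
 [ 0.     0.002 -1.   ]]invalid input at $[0]: expected keys x, y, z, ax, ay, az
invalid input at $[0]: expected keys x, y, z, ax, ay, az
```

All keys are needed in every row.

```bash
python3 -m handwheel '[{"x":0.125,"y":0.2,"z":0,"ax":0,"ay":0,"az":0},{"x":0.125,"y":0.2,"z":0,"ax":0,"ay":0,"az":0},{"x":0.125,"y":0.2,"z":0,"ax":0,"ay":0,"az":0},{"x":0.125,"y":0.2,"z":0,"ax":0,"ay":0,"az":0},{"x":0.125,"y":0.2,"z":0,"ax":0,"ay":0,"az":0},{"x":0.125,"y":0.2,"z":0,"ax":0,"ay":0,"az":0},{"x":0.125,"y":0.2,"z":0,"ax":0,"ay":0,"az":0},{"x":0.125,"y":0.2,"z":0,"ax":0,"ay":0,"az":0}]' 1
```

```text
clock: 0.9
position: [354.9, -283.7, 231.2]
ee_rot: [-0.124, 0.992, 0.0, -0.0]
contact_force: [1.2, 0.4, -0.7]
gripper_width: 85.5
grasp_force: 0.0
```

```bash
python3 -m handwheel '[{"x":0.125,"y":0.2,"z":0,"ax":0,"ay":0,"az":-0.02},{"x":0.125,"y":0.2,"z":0,"ax":0,"ay":0,"az":0},{"x":0.125,"y":0.2,"z":0,"ax":0,"ay":0,"az":0},{"x":0.125,"y":0.2,"z":0,"ax":0,"ay":0,"az":0},{"x":0.125,"y":0.2,"z":0,"ax":0,"ay":0,"az":0},{"x":0.125,"y":0.2,"z":0,"ax":0,"ay":0,"az":0},{"x":0.125,"y":0.2,"z":0,"ax":0,"ay":0,"az":0},{"x":0.025,"y":0.025,"z":0,"ax":0,"ay":0,"az":0}]'
python3 - <<'E'
from h import *
s=arm.read_state();print(s['position'],s['joints'],R.from_quat(s['ee_rot']).as_matrix().round(3))
im=arm.get_image("side");s=arm.read_state();print(s['position'])
t=arm.get_image("top")
a=cv2.resize(im[80:240,160:340],None,fx=2.2,fy=2.2);b=cv2.resize(t[100:260,190:370],None,fx=2.2,fy=2.2)
cv2.imwrite("pics/p1.png",np.hstack([a,b])[:,:,::-1])
E
```

```text
clock: 1.7
position: [536.5, 3.1, 230.5]
ee_rot: [-0.111, 0.994, 0.0, -0.0]
contact_force: [-0.5, -0.0, -0.3]
gripper_width: 85.2
grasp_force: 0.0
[536.49022853   3.1180086  230.49418846] [ 3.08183295e-01  2.35018899e-01 -2.10477151e-01 -1.43626168e-04
 -1.12531589e+00 -1.65609073e+00] [[-0.975 -0.221 -0.   ]
 [-0.221  0.975  0.   ]
 [ 0.     0.    -1.   ]]
[536.01356418   2.08632844 230.33817726]
```

View pics/p1.png

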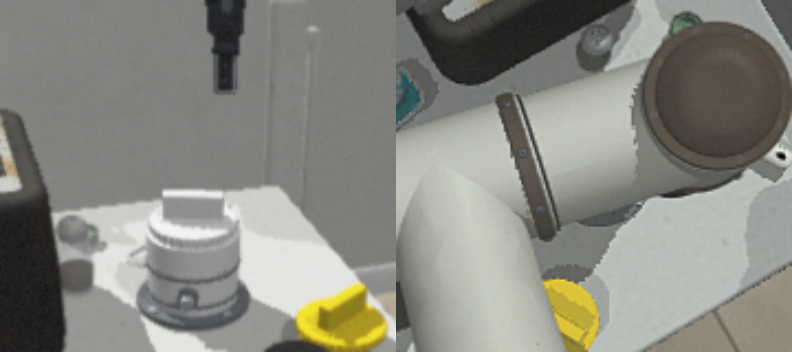

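The arm is clear. The gripper is above and short of the cap, so I'll centre it and then descend.

```bash
python3 -m handwheel '[{"x":0.06,"y":0.1,"z":0,"ax":0,"ay":0,"az":0},{"x":0.056,"y":0.094,"z":0,"ax":0,"ay":0,"az":0},{"x":0,"y":0,"z":0,"ax":0,"ay":0,"az":0},{"x":0,"y":0,"z":-0.15,"ax":0,"ay":0,"az":0},{"x":0,"y":0,"z":-0.15,"ax":0,"ay":0,"az":0},{"x":0,"y":0,"z":-0.15,"ax":0,"ay":0,"az":0},{"x":0,"y":0,"z":-0.05,"ax":0,"ay":0,"az":0},{"x":0,"y":0,"z":0,"ax":0,"ay":0,"az":0}]'
python3 - <<'E'
from h import *
im=arm.get_image("side");s=arm.read_state();print(s['position'])
cv2.imwrite("pics/p2.png",cv2.resize(im[110:240,170:330],None,fx=4,fy=4)[:,:,::-1])
E
```

```text
clock: 2.6
position: [557.0, 37.7, 130.1]
ee_rot: [-0.109, 0.994, -0.0, -0.002]
contact_force: [0.0, -0.7, 0.8]
gripper_width: 85.2
grasp_force: 0.0
[558.11664495  38.00674522 131.70072339]
```

View pics/p2.png

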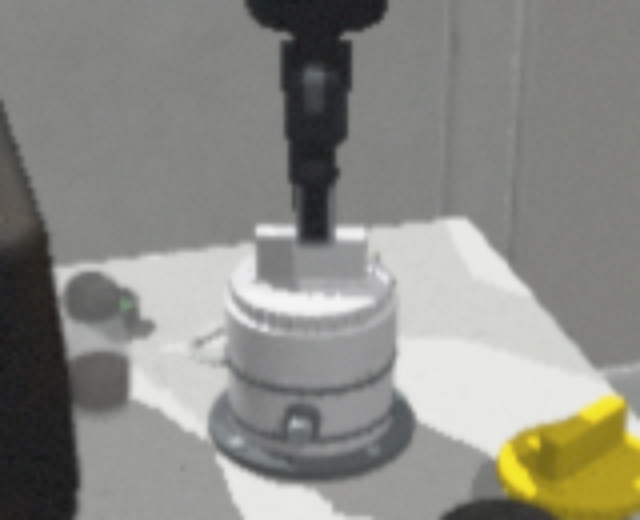

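The fingers straddle the wing, centred on it at about (315,235) in the crop. I'll go down 24 mm, nudge y by +3 mm, and close.

```bash
python3 -m handwheel '[{"x":0.008,"y":0.014,"z":-0.06,"ax":0,"ay":0,"az":0},{"x":0,"y":0,"z":-0.06,"ax":0,"ay":0,"az":0},{"x":0,"y":0,"z":0,"ax":0,"ay":0,"az":0},{"x":0,"y":0,"z":0,"ax":0,"ay":0,"az":0},{"x":0,"y":0,"z":0,"ax":0,"ay":0,"az":0},{"x":0,"y":0,"z":0,"ax":0,"ay":0,"az":0},{"x":0,"y":0,"z":0,"ax":0,"ay":0,"az":0},{"x":0,"y":0,"z":0,"ax":0,"ay":0,"az":0}]' && python3 -m handwheel '[{"x":0,"y":0,"z":0,"ax":0,"ay":0,"az":0},{"x":0,"y":0,"z":0,"ax":0,"ay":0,"az":0},{"x":0,"y":0,"z":0,"ax":0,"ay":0,"az":0},{"x":0,"y":0,"z":0,"ax":0,"ay":0,"az":0},{"x":0,"y":0,"z":0,"ax":0,"ay":0,"az":0},{"x":0,"y":0,"z":0,"ax":0,"ay":0,"az":0},{"x":0,"y":0,"z":0,"ax":0,"ay":0,"az":0},{"x":0,"y":0,"z":0,"ax":0,"ay":0,"az":0}]' -1
```

```text
clock: 3.45
position: [559.4, 41.0, 107.5]
ee_rot: [-0.109, 0.994, 0.0, 0.0]
contact_force: [-0.1, -0.8, 0.4]
gripper_width: 85.6
grasp_force: 0.0
clock: 4.25
position: [559.5, 41.1, 107.5]
ee_rot: [-0.109, 0.994, 0.0, 0.0]
contact_force: [-0.4, -0.1, 1.2]
gripper_width: 15.0
grasp_force: 61.8
```

```bash
python3 -c "
from h import *
print(arm.read_state()['wrist_torque'],arm.read_state()['ee_rot'])"
python3 -m handwheel '[{"x":0,"y":0,"z":0,"ax":0,"ay":0,"az":0.014},{"x":0,"y":0,"z":0,"ax":0,"ay":0,"az":0.014},{"x":0,"y":0,"z":0,"ax":0,"ay":0,"az":0.014},{"x":0,"y":0,"z":0,"ax":0,"ay":0,"az":0.014},{"x":0,"y":0,"z":0,"ax":0,"ay":0,"az":0.014},{"x":0,"y":0,"z":0,"ax":0,"ay":0,"az":0.014},{"x":0,"y":0,"z":0,"ax":0,"ay":0,"az":0.014},{"x":0,"y":0,"z":0,"ax":0,"ay":0,"az":0.014}]'
python3 -c "
from h import *
s=arm.read_state();print(s['wrist_torque'],s['ee_rot'],R.from_quat(s['ee_rot']).as_matrix().round(3))"
```

```text
[ 0.01466248  0.03739357 -0.03167413] [-1.09026585e-01  9.94038809e-01  1.09075732e-05  2.24391978e-04]
clock: 5.05
position: [560.9, 38.8, 107.9]
ee_rot: [-0.195, 0.981, -0.001, 0.001]
contact_force: [5.6, -11.4, 0.7]
gripper_width: 14.5
grasp_force: 72.2
[-3.34826861 -1.75333328 -1.28421914] [-0.19455905  0.98088935 -0.00121055  0.00118358] [[-0.924 -0.382  0.003]
 [-0.382  0.924 -0.002]
 [-0.002 -0.003 -1.   ]]
```

CCW runs into a stop (torque -1.3 N m at under 10°), so I'll go back and try CW.

```bash
python3 -m handwheel '[{"x":0,"y":0,"z":0,"ax":0,"ay":0,"az":-0.028},{"x":0,"y":0,"z":0,"ax":0,"ay":0,"az":-0.028},{"x":0,"y":0,"z":0,"ax":0,"ay":0,"az":-0.028},{"x":0,"y":0,"z":0,"ax":0,"ay":0,"az":-0.028},{"x":0,"y":0,"z":0,"ax":0,"ay":0,"az":-0.028},{"x":0,"y":0,"z":0,"ax":0,"ay":0,"az":-0.028},{"x":0,"y":0,"z":0,"ax":0,"ay":0,"az":-0.028},{"x":0,"y":0,"z":0,"ax":0,"ay":0,"az":-0.028}]'
python3 -c "
from h import *
s=arm.read_state();print(s['wrist_torque'],R.from_quat(s['ee_rot']).as_matrix().round(3)[:,1])"
```

```text
clock: 5.85
position: [559.4, 41.3, 107.5]
ee_rot: [-0.021, 1.0, 0.0, 0.0]
contact_force: [0.7, 0.2, 2.4]
gripper_width: 14.8
grasp_force: 61.8
[-0.06245243  0.0187196   0.02986249] [-0.042  0.999  0.   ]
```

CW turns free at -10°. On to about -44°.

```bash
python3 -m handwheel '[{"x":0,"y":0,"z":0,"ax":0,"ay":0,"az":-0.047},{"x":0,"y":0,"z":0,"ax":0,"ay":0,"az":-0.047},{"x":0,"y":0,"z":0,"ax":0,"ay":0,"az":-0.047},{"x":0,"y":0,"z":0,"ax":0,"ay":0,"az":-0.047},{"x":0,"y":0,"z":0,"ax":0,"ay":0,"az":-0.047},{"x":0,"y":0,"z":0,"ax":0,"ay":0,"az":-0.047},{"x":0,"y":0,"z":0,"ax":0,"ay":0,"az":-0.047},{"x":0,"y":0,"z":0,"ax":0,"ay":0,"az":-0.047}]'
python3 - <<'E'
from h import *
s=arm.read_state();print(s['wrist_torque'],R.from_quat(s['ee_rot']).as_matrix().round(3)[:,1])
im=arm.get_image("side")
cv2.imwrite("pics/p3.png",cv2.resize(im[110:240,170:330],None,fx=4,fy=4)[:,:,::-1])
E
```

```text
clock: 6.65
position: [559.4, 41.3, 107.5]
ee_rot: [0.271, 0.962, 0.0, 0.0]
contact_force: [0.1, 1.2, 1.7]
gripper_width: 14.8
grasp_force: 61.7
[-0.05869804 -0.01918271  0.0545155 ] [0.522 0.853 0.   ]
```

View pics/p3.png

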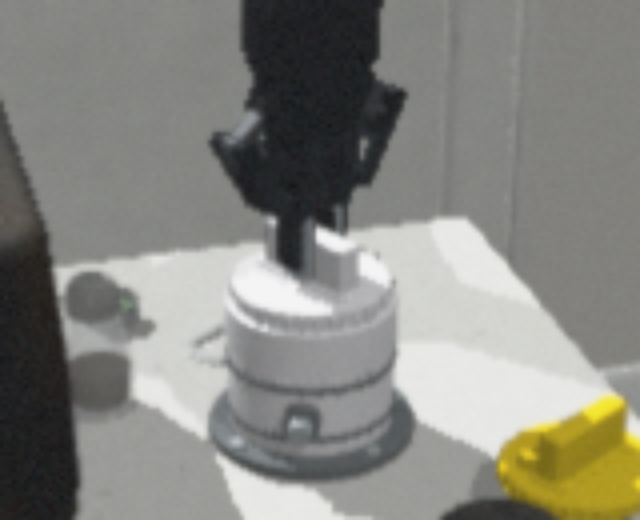

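The wing has turned with the gripper (wing end now at about (345,270) in the crop). I'll try a short lift and watch the force.

```bash
python3 -m handwheel '[{"x":0,"y":0,"z":0.01,"ax":0,"ay":0,"az":0},{"x":0,"y":0,"z":0.01,"ax":0,"ay":0,"az":0},{"x":0,"y":0,"z":0.01,"ax":0,"ay":0,"az":0},{"x":0,"y":0,"z":0.01,"ax":0,"ay":0,"az":0},{"x":0,"y":0,"z":0,"ax":0,"ay":0,"az":0},{"x":0,"y":0,"z":0,"ax":0,"ay":0,"az":0},{"x":0,"y":0,"z":0,"ax":0,"ay":0,"az":0},{"x":0,"y":0,"z":0,"ax":0,"ay":0,"az":0}]'
```

```text
clock: 7.5
position: [559.2, 41.0, 115.2]
ee_rot: [0.271, 0.963, -0.0, -0.0]
contact_force: [-0.4, 0.8, -1.7]
gripper_width: 14.9
grasp_force: 61.4
```

It's free: the force reading equals the cap's weight. Lifting the remaining 92 mm.

```bash
python3 -m handwheel '[{"x":0,"y":0,"z":0.04,"ax":0,"ay":0,"az":0},{"x":0,"y":0,"z":0.08,"ax":0,"ay":0,"az":0},{"x":0,"y":0,"z":0.08,"ax":0,"ay":0,"az":0},{"x":0,"y":0,"z":0.08,"ax":0,"ay":0,"az":0},{"x":0,"y":0,"z":0.08,"ax":0,"ay":0,"az":0},{"x":0,"y":0,"z":0.06,"ax":0,"ay":0,"az":0},{"x":0,"y":0,"z":0.04,"ax":0,"ay":0,"az":0},{"x":0,"y":0,"z":0,"ax":0,"ay":0,"az":0}]' && python3 -m handwheel '[{"x":0,"y":0,"z":0,"ax":0,"ay":0,"az":0},{"x":0,"y":0,"z":0,"ax":0,"ay":0,"az":0},{"x":0,"y":0,"z":0,"ax":0,"ay":0,"az":0},{"x":0,"y":0,"z":0,"ax":0,"ay":0,"az":0},{"x":0,"y":0,"z":0,"ax":0,"ay":0,"az":0},{"x":0,"y":0,"z":0,"ax":0,"ay":0,"az":0},{"x":0,"y":0,"z":0,"ax":0,"ay":0,"az":0},{"x":0,"y":0,"z":0,"ax":0,"ay":0,"az":0}]'
python3 - <<'E'
from h import *
cv2.imwrite("pics/p4.png",cv2.resize(arm.get_image("side")[60:260,130:350],None,fx=3,fy=3)[:,:,::-1])
E
```

```text
clock: 8.3
position: [559.9, 41.2, 208.6]
ee_rot: [0.271, 0.963, 0.001, 0.001]
contact_force: [-0.1, 0.9, -0.8]
gripper_width: 14.9
grasp_force: 61.3
clock: 9.1
position: [559.3, 41.0, 207.3]
ee_rot: [0.271, 0.963, 0.0, 0.0]
contact_force: [-0.4, 0.0, -1.5]
gripper_width: 15.2
grasp_force: 61.3
```

View pics/p4.png

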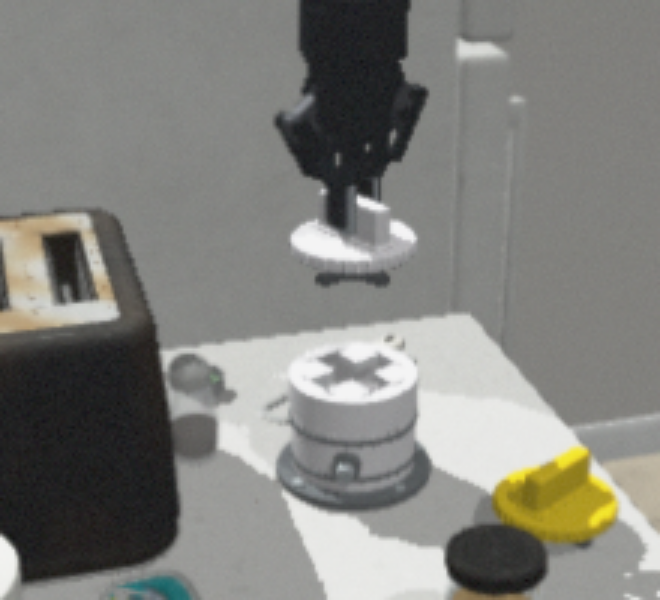

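The cap is held level at about (353,240) in the crop, straight above the open housing at (352,370), and nothing else has moved.

```bash
python3 -c "
from bench import arm
print(arm.job_done())"
```

```text
the job is handed in; nothing more can be done
None
```

The cap loosened clockwise (reverse hand). I turned it loose by about 44°, lifted it off, and handed the job in with it held level and still about 100 mm above where it sat over the housing.

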